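# Put the flat cake lifter back in its carton

### The arm

A 6-joint arm with a two-finger parallel gripper is mounted at the origin on the work surface. World frame = base frame: x ahead of the robot, y to its left, z up, the work surface at z = 0. Lengths are in m, angles in rad, forces in N, time in s.
With the tool pointing down it reaches from about 0.325 to 0.925 m from the base axis. Payload 3.1 kg.
Tool frame: the origin (TCP) lies on the mounting face of the last link; the fingertips stand 173 mm ahead of it and the grasp point (between the pads) lies 155 mm ahead of it; z points along the fingers, y is the line along which they close (so a half turn about z gives the same grasp; the last joint's range is limited). The gripper opens to 85 mm and grips with 20 to 120 N. Pads are 22 mm wide; open, the fingers measure 114 mm over their backs; the gripper's body (76 mm by 85 mm) begins 54 mm behind the grasp point. The pads swing forward as they close: fully open they stand 13 mm farther back than shut.
Start: joints at [1.133, 0.217, 1.613, -0, 1.311, -0.112], TCP at [0.2, 0.592, 0.405] pointing down, gripper open.
Joint ranges: [-2.75, 2.75], [-0.78, 2.1], [0.31, 2.55], [-1.13, 4.27], [0.13, 2.63], [-2.58, 2.58]. Speed limits (rad/s): [2.79, 2.79, 3.14, 3.14, 3.14, 3.14].

### API

Orientations are given as a unit quaternion [x, y, z, w].
In Python, from cell import r gives the robot as it stands.
- The arm moves only by the tool jog_arm, never from a script. Its argument "plan" is one flat list of numbers, 4 for each row, row after row: the shift along the world's x, y, z in mm, then the turn about the world's z in degrees. A call has 1 to 8 rows; each row shifts and turns the commanded pose from where the row before left it; what a row does not reach is not made up. A row lasts 1/10 s, in which the tool goes at most 50 mm and 8.59 degrees, less where a joint would pass 70% of its speed; a pose out of reach is approached as far as the arm can. A call with a gripper value outside its range is refused whole. "fingers" is the closure in counts, from 0 (fully open) to 255 (shut), set as the call begins (left out, the last holds). The fingers move at their own pace and stop on an object; "force" is the grip in N (left out, the last holds). Time passes only in rows, so rows that do not move let the fingers close. It gives the time, the measured TCP pose, the force, the opening and the grip force at its end, in the units of the state.
- r.get_obs(): the state, without advancing time (a new reading comes with each control period).
- r.read_camera(name): name is "scene" or "top" or "wrist"; returns a dict with "img" (384x512x3 uint8, red, green, blue), "mtx" (3x3 intrinsics, pixels), "R" (3x3) and "t" (3): a world point X has camera coordinates R X + t; the wrist camera has in their place "mount" (4x4, takes a point from camera to tool coordinates, whose origin is the TCP and whose axes are the flange's). Camera axes: x right, y down, z forward; pixel columns grow to the right and rows downward; lengths in m; the calibration is good to about 2 mm. The wrist camera is an equidistant fisheye: a pixel r from the principal point sees the ray r / f radians off the axis. A picture is of the moment at which its call begins: read the wrist's pose just before it. There is no depth.
- r.close_job(): hands the job in; it is judged then, once.
Trained networks look in a picture, given as the dict that the camera call returned (one of the last four; its "shot" number tells which), for a name from the list of things; names that differ only in an ending like _2 or _b are one class to them, and where a whole thing is asked for, a point or a joint stands for the part that bears it (a point fixed in the world has none). Each returns a list of dicts, best first, with "score" (0 to 1); they miss things now and then, are a little off and sometimes report something else, mostly with a low value. They report only what shows in the picture. A call takes as long as a camera call. They do not tell look-alikes from the thing itself.
- r.cut_out(name, picture): "region" (384x512 bool, what is visible of it) and "extent" ([left, top, width, height] in pixels, round what is visible of it).
The state is a dict: "time_s": time; "qpos": joint angles; "joint_vel": joint speeds; "tau": joint torques, N m; "eef_pos": TCP position; "orientation": TCP orientation; "ft_force": force on the tool from outside, world axes, zero at the start; "torque": the same for the moment, N m; "width": finger opening in m; "finger_force": force on a finger pad.
Only numpy, scipy, OpenCV 4.12 (cv2) and the standard library are available. Lean on these libraries where they do the work, as an engineer would, in place of code of your own. Each camera call takes 0.05 s, during which the arm holds its last target. There are 200 camera calls.

### The job

Put the flat aluminium cake lifter back in its carton: first swing the carton's front flap fully down onto the counter, then slide the lifter along the chopping block, not lifting it yet, until about a third of it, the rounded end, hangs over the block's edge that faces the upturned loaf mould, and pinch it there. Lay it across the middle of the mould and let go of it, then take it by its other (slotted) end, slide it into the carton rounded end first and push it in until nothing sticks out of the mouth, leaving the flap open. Do not move the mould or topple or shift any of the other things.

Things in the scene. Friction and masses are not known exactly. Their poses are not given: they have to be found in the camera images.
- lifter: The cake lifter: a flat plain aluminium plate 180 long, 60 wide, 4 thick, about 100 g. Origin: centre of its underside. Its +x axis points along its length to the rounded end (corners of 10 radius, at x = +90); the square end with a 28 x 28 hanging slot is at x = -90 (slot from x = -50 to -78, 16 wide rails on both sides). z is up. It starts lying wholly on the chopping block, rounded end towards the mould, in a lane between the cup and the jar.
- lifter_tip (a point): Middle of the lifter's rounded end (lifter x = +90, half its thickness up).
- lifter_tail (a point): Middle of the lifter's slotted end (lifter x = -90, half its thickness up).
- block: Plain wooden chopping block, 250 long (x) by 220 wide (y) by 40 high, fixed. Origin: centre of its underside; top at z = 40. The lifter slides easily on it (friction about 0.3). Its +x edge (x = +125) faces the mould: the lifter is to overhang that edge.
- mould: Upturned dark steel loaf mould: a solid flat-topped block 64 (x) by 160 (y) by 40 high, with a seen rim 76 x 172 and two small end tabs at its foot, 0.9 kg, loose on the counter. Origin: centre of its underside; top at z = 40. The lifter is laid across it with its length along the mould's x axis and its middle on the mould's middle, so that both ends hang over equally.
- carton: Plain cardboard carton lying on the counter, fixed: outside 200 deep (x), 100 wide (y), 80 high (z), walls, floor and top 4 thick (inside 92 wide, 196 deep, floor at z = 4). Origin: centre of its underside. Its open mouth is the -x end (x = -100), facing the mould; +x points inwards. The top panel leaves the first 45 behind the mouth uncovered (it runs from x = -55 to +100), so a finger can go down behind the closed flap. A bowl stands on the rear of its top.
- carton_mouth (a point): Middle of the lower edge of the carton's mouth (carton x = -100, z = 4), on the flap's hinge line, which runs along the carton's y axis.
- flap_edge (a point): Middle of the free edge of the flap, on its inner face, 82 from the hinge line.
- flap (a joint): The carton's front flap, a 100 wide, 82 long, 4 thick cardboard panel hinged at the lower edge of the mouth. 0: upright, closing the mouth; it grows as the free edge swings out (carton -x) and down; 1.571: lying flat on the counter before the mouth, its upper face at z = 4, level with the carton's floor. It stays where it is left (about 0.05 N m of friction). Starts shut or slightly ajar.
- cup: Small steel cup, 48 across, 50 high, standing on the block beside the lifter. Origin: centre of its underside. Leave alone.
- jar: Small glass jar, 48 across, 60 high, standing on the block on the other side of the lifter. Origin: centre of its underside. Leave alone.
- bowl: Small steel bowl, 72 across, 35 high, on the rear of the carton's top. Origin: centre of its underside. Leave alone.
- can: Can, 68 across, 75 high, on the counter beyond the mould. Origin: centre of its underside. Leave alone.
- packet: Paper packet 50 x 90 x 75 high, on the counter. Origin: centre of its underside. Leave alone.
- ramekin: White ramekin, 80 across, 45 high, on the counter. Origin: centre of its underside. Leave alone.
There are look-alikes about, which are no part of the job. Of the things like the lifter, leave any that is blue; of the rest the smaller one is meant. Leave any blue look-alike of the carton alone.

How it is judged:
By the outcome, as a careful person would: the job done as asked, in the order asked, and still so for the second after the job is handed in, with the robot touching nothing.
It also fails if it takes over 72 s, if anything falls off the work surface, if the arm or the gripper's body presses on something with over 40 N, if the wrist force passes 120 N, or if a joint passes its speed limit or range.

## Working session

There is one attempt and no reset: what is moved stays moved. The work goes in short steps, Python scripts to look and compute and a tool call to move; the robot and the scene stay as the last step left them, time stands still between calls to the robot, and variables do not carry over. Pictures are saved under pics/ and viewed, at most 10 in all, crops included, and the job is handed in when it is done.

Besides the shell and the picture viewer there is one more tool, called by a JSON object that holds its "op" and its "data", one argument or row to a line. jog_arm: Moves the arm, as the interface text tells. Its arguments: {"type":"object","properties":{"plan":{"type":"array"},"fingers":{"type":"number"},"force":{"type":"number"}},"required":["plan"]}

```bash
ls; mkdir -p pics
cat > h.py <<'E'
import numpy as np, cv2
from cell import r
def save(p,n): cv2.imwrite(f'pics/{n}.png',p['img'][:,:,::-1])
def px2w(p,uv,z):
    K,R,t=map(np.array,(p['mtx'],p['R'],p['t'])); uv=np.atleast_2d(uv).astype(float)
    d=(np.linalg.inv(K)@np.c_[uv,np.ones(len(uv))].T).T@R; c=-R.T@t
    return c+d*((z-c[2])/d[:,2])[:,None]
def w2px(p,X):
    K,R,t=map(np.array,(p['mtx'],p['R'],p['t'])); q=(np.atleast_2d(X)@R.T+t)@K.T
    return q[:,:2]/q[:,2:]
E
python3 - <<'E'
from h import *
s=r.read_camera('scene');t=r.read_camera('top')
save(s,'s0');save(t,'t0')
print(r.get_obs())
for p,n in((t,'top'),(s,'scene')):
    print(n,'cam',-np.array(p['R']).T@np.array(p['t']))
    for nm in ['lifter','block','mould','carton','flap','cup','jar','bowl','can','packet','ramekin']:
        print(nm,[(round(d['score'],2),d['extent']) for d in r.cut_out(nm,p)])
E
```

```text
pics
{'time_s': 0.1, 'qpos': array([ 1.13282243e+00,  2.17688772e-01,  1.61479920e+00, -2.00061085e-05,
        1.31129825e+00, -1.12239975e-01]), 'joint_vel': array([ 0.00058221, -0.00215375, -0.00477168,  0.00027343, -0.00069456,
        0.00029095]), 'tau': array([-1.86626130e-03, -3.98080873e+01, -3.04968882e+01, -3.40654406e-04,
        4.39361378e-03, -2.21229541e-06]), 'eef_pos': array([0.19985153, 0.59179988, 0.40347886]), 'orientation': array([ 1.62145250e-01,  9.86766292e-01, -1.05816650e-03, -2.88639406e-04]), 'ft_force': array([ 0.06360169, -0.79718445, -0.1890895 ]), 'torque': array([ 0.04929615, -0.00208082, -0.01148837]), 'finger_force': 0.0, 'width': 0.08545178104237468}
top cam [ 0.35614123 -0.00944321  1.31231915]
lifter [(0.94, [131.8, 242.7, 44.8, 73.9]), (0.71, [132.4, 179.1, 53.6, 26.6]), (0.59, [279.9, 220.4, 51.3, 29.0])]
block [(0.9, [115.9, 158.3, 81.1, 74.7]), (0.59, [131.0, 179.5, 56.2, 23.0])]
mould [(0.62, [225.2, 140.4, 24.8, 52.7])]
carton [(0.8, [306.5, 148.9, 65.8, 42.0])]
flap [(0.69, [202.3, 113.9, 17.5, 24.6]), (0.63, [127.2, 217.9, 16.2, 8.1]), (
[... 534 characters left out ...]
.8, 170.4, 21.2, 25.0])]
block [(0.6, [315.9, 181.0, 116.0, 86.2]), (0.46, [82.1, 201.5, 96.0, 61.6])]
mould [(0.94, [245.7, 219.0, 40.5, 64.6])]
carton [(0.75, [83.2, 200.7, 94.5, 61.6]), (0.69, [75.2, 123.2, 73.6, 60.8])]
flap [(0.95, [119.7, 146.7, 27.2, 35.3]), (0.56, [158.9, 216.4, 19.5, 45.0]), (0.42, [333.1, 207.3, 69.7, 24.5])]
cup [(0.84, [399.6, 220.2, 26.3, 21.4])]
jar [(0.85, [380.7, 170.3, 22.3, 23.6]), (0.44, [81.7, 204.5, 96.1, 57.1]), (0.16, [153.3, 264.7, 39.2, 37.5])]
bowl []
can [(0.79, [288.9, 278.6, 24.8, 40.0])]
packet [(0.78, [153.8, 269.0, 39.2, 36.7]), (0.22, [316.4, 182.3, 116.0, 82.7])]
ramekin [(0.56, [211.7, 275.6, 35.1, 23.4]), (0.4, [157.3, 216.8, 16.6, 45.7])]
```

Run:
```python
import cv2
for n,c in(('s0',(60,450,100,340)),('t0',(100,390,90,330))):
    i=cv2.imread(f'pics/{n}.png')[c[2]:c[3],c[0]:c[1]]
    cv2.imwrite(f'pics/{n}c.png',cv2.resize(i,None,fx=2,fy=2,interpolation=cv2.INTER_CUBIC) if n=='s0' else cv2.resize(i,None,fx=2.5,fy=2.5,interpolation=cv2.INTER_CUBIC))
```

```text
(no output)
```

View pics/s0c.png

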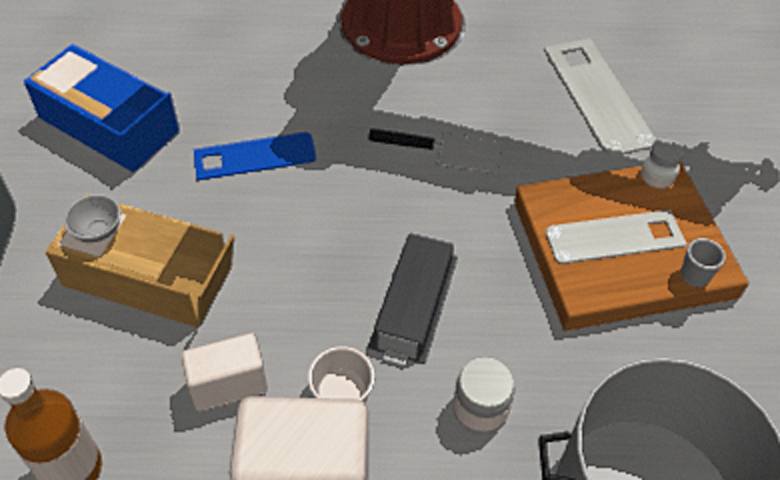

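View pics/t0c.png

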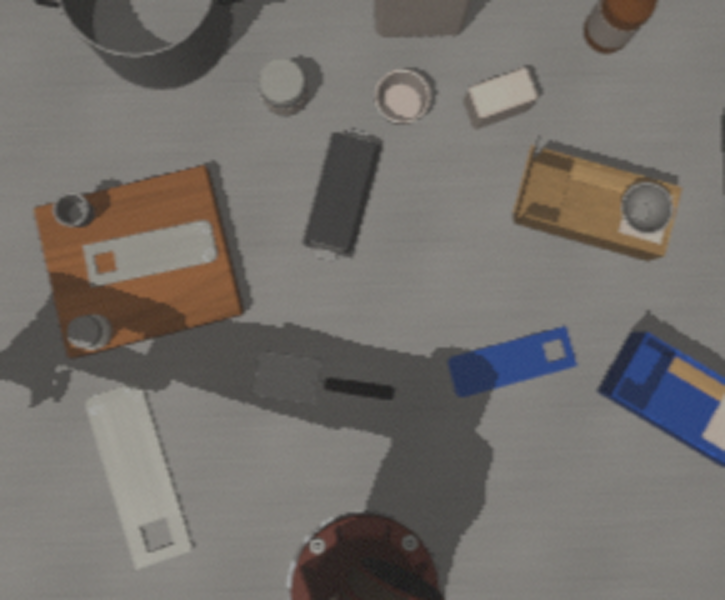

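The scene crop shows the wooden block with its white lifter (full-frame about (365,218)), with the cup and jar beside it. The dark mould is at (266,250), and the brown carton with its bowl is at (130,230), flap nearly upright at about (168,240). The big white lifter at the upper right and the blue items are decoys. Next I'll fit model poses to the regions.

```bash
cat >> h.py <<'E'
from scipy.optimize import minimize
from scipy.spatial.transform import Rotation as Ro
def wpose():
    o=r.get_obs(); T=np.eye(4); T[:3,:3]=Ro.from_quat(o['orientation']).as_matrix(); T[:3,3]=o['eef_pos']; return T
def wsnap():
    T=wpose(); p=r.read_camera('wrist'); p['C']=np.linalg.inv(T@np.array(p['mount'])); return p
def proj(p,X):
    X=np.atleast_2d(X)
    if 'C' not in p: return w2px(p,X)
    c=X@p['C'][:3,:3].T+p['C'][:3,3]; K=np.array(p['mtx']); rho=np.hypot(c[:,0],c[:,1])+1e-12; th=np.arctan2(rho,c[:,2])
    return np.c_[K[0,2]+K[0,0]*th*c[:,0]/rho, K[1,2]+K[1,1]*th*c[:,1]/rho]
def ray(p,uv,z):
    if 'C' not in p: return px2w(p,uv,z)
    uv=np.atleast_2d(uv).astype(float);K=np.array(p['mtx']); a=(uv-[K[0,2],K[1,2]])/[K[0,0],K[1,1]]; th=np.linalg.norm(a,axis=1)[:,None]+1e-12
    d=np.c_[np.sin(th)*a/th,np.cos(th)]@p['C'][:3,:3]; c=-p['C'][:3,:3].T@p['C'][:3,3]
    return c+d*((z-c[2])/d[:,2])[:,None]
def box(lx,ly,z0,z1,pose,n=9):
    x,y,a=pose; s=np.linspace(-.5,.5,n); e=np.r_[np.c_[s,0*s-.5],np.c_[s,0*s+.5],np.c_[0*s-.5,s],np.c_[0*s+.5,s]]*[lx,ly]
    c,q=np.cos(a),np.sin(a); P=e@np.array([[c,q],[-q,c]])+[x,y]
    return np.r_[np.c_[P,0*P[:,0]+z0],np.c_[P,0*P[:,0]+z1]]
def fit(dims,pose0,views):
    # views: list of (pic, mask)
    def loss(v):
        L=0
        for p,m in views:
            uv=proj(p,box(*dims,v*[.01,.01,.05]))
            h=cv2.convexHull(uv.astype(np.float32))[:,0]
            S=4; im=np.zeros((384*S,512*S),np.uint8); cv2.fillPoly(im,[np.round(((h+.5)*S-.5)*16).astype(np.int32)],255,shift=4)
            im=cv2.resize(im,(512,384),interpolation=cv2.INTER_AREA)/255.
            k=lambda a:cv2.GaussianBlur(a,(0,0),1.0)
            L+=((k(im)-k(m.astype(float)))**2).sum()/m.sum()
        return L
    v0=np.array(pose0)/[.01,.01,.05]
    o=minimize(loss,v0,method='Nelder-Mead',options=dict(initial_simplex=np.vstack([v0,v0+np.eye(3)]),xatol=.01,fatol=1e-5))
    return o.x*[.01,.01,.05],o.fun
def near(nm,p,X,tol=30):
    c=proj(p,X)[0]; b=None
    for d in r.cut_out(nm,p):
        e=d['extent']; q=np.array([e[0]+e[2]/2,e[1]+e[3]/2])
        if np.linalg.norm(q-c)<tol and (b is None or d['score']>b['score']): b=d
    return None if b is None else b['region']
def filled(m):
    m=m.astype(np.uint8); cs,_=cv2.findContours(m,cv2.RETR_EXTERNAL,cv2.CHAIN_APPROX_NONE); o=np.zeros_like(m); cv2.drawContours(o,[cv2.convexHull(max(cs,key=cv2.contourArea))],-1,1,-1); return o
E
python3 - <<'E'
from h import *
s=r.read_camera('scene');t=r.read_camera('top')
g=lambda u,v,z: px2w(t,[100+u/2.5,90+v/2.5],z)[0]
spec={'lifter':((.18,.06,.04,.044),g(150,253,.044)),'block':((.25,.22,0,.04),g(140,260,.04)),'mould':((.064,.16,0,.04),g(343,195,.04)),
 'carton':((.2,.1,0,.08),g(600,202,.06))}
for n,(d,c) in spec.items():
    vs={}
    for k,p in(('t',t),('s',s)):
        m=near(n,p,[c[0],c[1],d[3]],22)
        if m is not None: vs[k]=(p,filled(m))
    y0=-np.pi/2+.17 if n in('lifter','block') else -np.pi/2-.2
    print(n,np.round(c,3),list(vs))
    for k in list(vs)+(['b'] if len(vs)>1 else []):
        P,f=fit(d,[c[0],c[1],y0],list(vs.values()) if k=='b' else [vs[k]])
        print('  ',k,np.round(P[:2],4),round(np.degrees(P[2]),1),round(f,4))
for n,(u,v),z in(('cup',(72,210),.05),('jar',(88,331),.06)): print(n,g(u,v,z))
E
```

```text
lifter [0.478 0.286 0.044] ['t', 's']
   t [0.4787 0.2904] -79.4 0.0077
   s [0.4805 0.2897] -80.5 0.0117
   b [0.4794 0.2896] -79.8 0.0218
block [0.469 0.301 0.04 ] ['t', 's']
   t [0.4684 0.3081] -77.4 0.0049
   s [0.4706 0.3075] -77.5 0.0107
   b [0.4699 0.3084] -76.9 0.0168
mould [0.554 0.014 0.04 ] ['t', 's']
   t [0.5592 0.0204] -104.7 0.1183
   s [0.5695 0.0195] -108.2 0.0865
   b [0.5656 0.0199] -107.3 0.225
carton [ 0.533 -0.346  0.06 ] ['t', 's']
   t [ 0.5326 -0.3363] -107.3 0.039
   s [ 0.5332 -0.3398] -106.6 0.0395
   b [ 0.533  -0.3385] -107.0 0.0854
cup [0.54022222 0.39312413 0.05      ]
jar [0.37090781 0.3676006  0.06      ]
```

Lifter, block and carton fits agree between the two cameras. I'll move over the carton mouth with the fingers closing, then refine with the wrist camera.

{"op": "jog_arm", "data": {
  "plan": [18.7,-45.1,0,-4.65,18.7,-45.1,0,-4.65,18.7,-45.1,0,-4.65,18.7,-45.1,0,-4.65,18.7,-45.1,0,-4.65,18.7,-45.1,0,-4.65,18.7,-45.1,0,-4.65,18.7,-45.1,0,-4.65],
  "fingers": 255,
  "force": 40
}}

```text
time_s: 2.5
eef_pos: [0.3498, 0.2296, 0.4051]
orientation: [0.47, 0.883, 0.001, 0.0]
ft_force: [0.9, 0.0, 0.5]
width: 0.0002
finger_force: 0.0
```

{"op": "jog_arm", "data": {
  "plan": [18.7,-45.1,0,-4.65,18.7,-45.1,0,-4.65,18.7,-45.1,0,-4.65,18.7,-45.1,0,-4.65,0,0,0,0]
}}

```text
time_s: 3.0
eef_pos: [0.4261, 0.0463, 0.4055]
orientation: [0.609, 0.793, -0.0, 0.002]
ft_force: [-0.1, 0.6, -0.0]
width: -0.0003
finger_force: 0.0
```

Run:
```python
from h import *
import pickle
p=wsnap(); save(p,'w1'); s=r.read_camera('scene');t=r.read_camera('top');pickle.dump((p,s,t),open('a.pkl','wb'))
print(p['mtx'],r.get_obs()['eef_pos'])
for n,X in(('mould',[.564,.02,.04]),('carton',[.533,-.338,.08]),('lifter',[.479,.29,.044])):
    print(n,proj(p,X),[(round(d['score'],2),d['extent']) for d in r.cut_out(n,p)])
```

```text
[[297.31863964   0.         253.27414656]
 [  0.         297.31863964 194.6640815 ]
 [  0.           0.           1.        ]] [0.4242855  0.050916   0.40463607]
mould [[350.83822892 216.49616864]] [(0.63, [276.7, 149.9, 127.1, 108.5])]
carton [[253.84946059 400.10883205]] [(0.75, [278.4, 151.6, 126.0, 107.7])]
lifter [[351.64201211 -14.71672734]] [(0.85, [325.5, 1.6, 50.2, 64.0]), (0.83, [119.5, 251.4, 46.8, 80.4])]
```

View pics/w1.png

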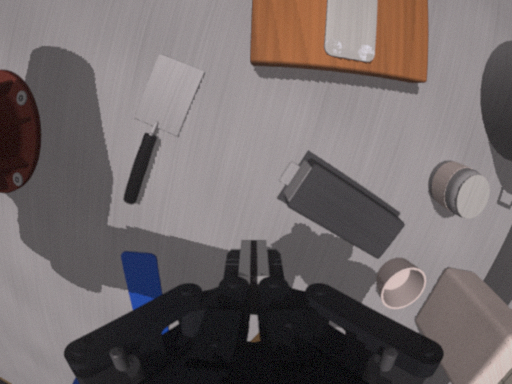

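The wrist view shows the mould at about (345,208) with a tab at its upper-left end, the block edge at the top, and the lifter's rounded end at about (352,55). I'll refine the mould fit using body plus rim with the tabs removed.

```bash
cat > f2.py <<'E'
from h import *
import h
def mfit(views,pose0):
    ob=h.box
    h.box=lambda a,b,c,d,pose,n=9: np.r_[ob(.064,.16,.03,.04,pose),ob(.076,.172,0,.003,pose)]
    o=h.fit((.064,.16,0,.04),pose0,views); h.box=ob; return o
def opn(m,k):
    m=m.astype(np.uint8); return cv2.morphologyEx(m,cv2.MORPH_OPEN,cv2.getStructuringElement(cv2.MORPH_ELLIPSE,(k,k)))
E
python3 - <<'E'
from f2 import *
w=wsnap(); s=r.read_camera('scene'); t=r.read_camera('top')
V={}
for k,p,kk in(('w',w,31),('s',s,15),('t',t,9)):
    m=near('mould',p,[.564,.02,.04],30)
    if m is None: print(k,'none'); continue
    V[k]=(p,filled(opn(m,kk)))
    P,f=mfit([V[k]],[.564,.02,-1.86]); print(k,np.round(P,4),np.degrees(P[2]).round(1),round(f,4))
P,f=mfit(list(V.values()),[.564,.02,-1.86]);print('all',P,f)
w['img']=w['img'].copy(); i=w['img']
for q in proj(w,np.r_[box(.064,.16,.04,.04,P,40)]): cv2.circle(i,tuple(int(v) for v in np.round(q)),0,(255,255,0),-1)
for q in proj(w,np.r_[box(.076,.172,0,0,P,40)]): cv2.circle(i,tuple(int(v) for v in np.round(q)),0,(255,0,0),-1)
for q in proj(w,np.r_[box(.25,.22,.04,.04,[.470,.308,np.radians(-77.2)],60),box(.18,.06,.044,.044,[.4794,.2896,np.radians(-79.8)],60)]): cv2.circle(i,tuple(int(v) for v in np.round(q)),0,(0,255,0),-1)
cv2.imwrite('pics/w2.png',cv2.resize(i[0:280,230:440],None,fx=2.1,fy=2.1)[:,:,::-1])
# flap in scene
print([(round(d['score'],2),d['extent']) for d in r.cut_out('flap',s)])
E
```

```text
w [ 0.5616  0.0214 -1.8504] -106.0 0.0378
s [ 0.5651  0.0177 -1.8464] -105.8 0.0247
t [ 0.5804  0.0157 -1.8869] -108.1 0.3937
all [ 0.56595691  0.01910631 -1.86054454] 0.5229779884364945
[(0.83, [158.1, 214.3, 19.2, 48.2]), (0.69, [121.9, 147.5, 25.7, 33.6]), (0.62, [379.0, 168.9, 24.1, 27.0])]
```

View pics/w2.png

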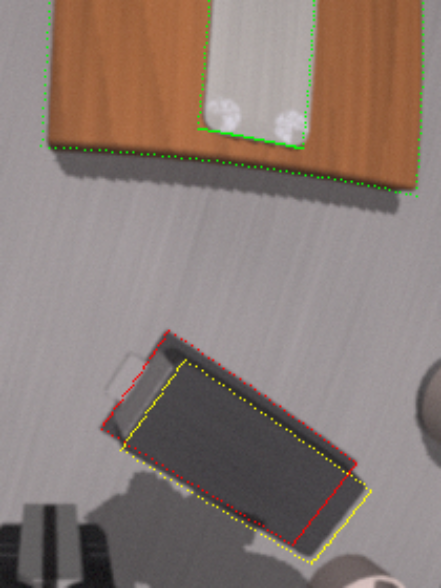

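The block and lifter overlays match. The wrist-only mould fit (0.562, 0.021, −106°) looks best, since the top view is occluded by the arm. On to the carton.

{"op": "jog_arm", "data": {
  "plan": [18.8,-45,0,-4.65,18.8,-45,0,-4.65,18.8,-45,0,-4.65,18.8,-45,0,-4.65,18.8,-45,0,-4.65,18.8,-45,0,-4.65,18.8,-45,0,-4.65,0,0,0,0]
}}

```text
time_s: 4.45
eef_pos: [0.5572, -0.2692, 0.4038]
orientation: [0.806, 0.592, -0.001, 0.001]
ft_force: [0.7, 0.5, -0.7]
width: -0.0
finger_force: 0.0
```

Run:
```python
from f2 import *
w=wsnap(); t=r.read_camera('top'); o=r.get_obs(); print(o['eef_pos'],o['ft_force'])
R=Ro.from_quat(o['orientation']).as_matrix(); print(np.degrees(np.arctan2(R[1,1],R[0,1])))
C=[.533,-.3385,np.radians(-107)]
m=near('mould',w,[.562,.021,.04],40)
if m is not None:
    P,f=mfit([(w,filled(opn(m,25)))],[.562,.021,-1.85]); print('mould',P,np.degrees(P[2]),f)
i=w['img'].copy()
for X,c in((box(.2,.1,.08,.08,C,50),(0,255,0)),(box(.2,.1,0,0,C,50),(255,0,0)),(box(.064,.16,.04,.04,[.562,.021,-1.85],40),(255,255,0))):
    for q in proj(w,X): cv2.circle(i,tuple(int(v) for v in np.clip(np.round(q),-999,999)),0,c,-1)
cv2.imwrite('pics/w3.png',cv2.resize(i,None,fx=1.5,fy=1.5)[:,:,::-1])
```

```text
[ 0.55609218 -0.26492273  0.40379735] [ 0.3182581   0.16157983 -0.44466956]
-17.083427028114183
```

View pics/w3.png

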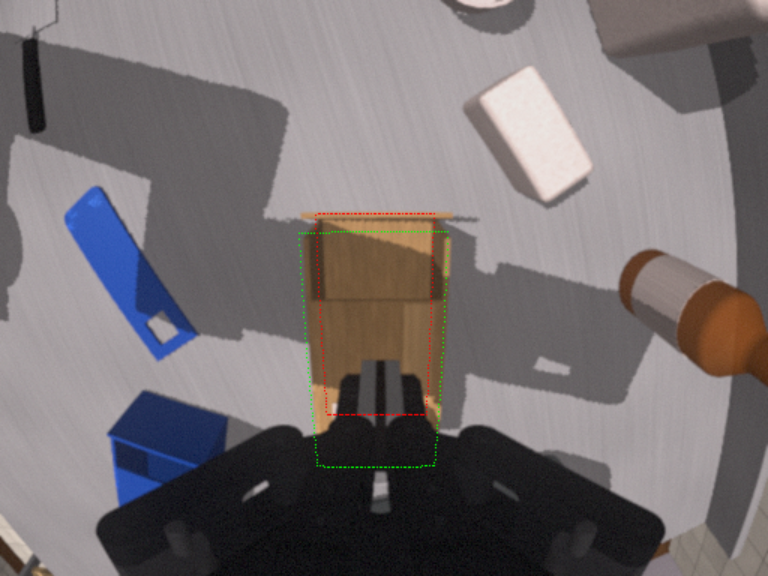

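The carton outline matches. The flap is slightly ajar, its free edge at about (375,214). I'll check the top panel's edge at about y=300 numerically.

Run:
```python
from f2 import *
w=wsnap(); C=np.array([.533,-.3385]);a=np.radians(-107);u=np.array([np.cos(a),np.sin(a)]);v=np.array([-u[1],u[0]])
def loc(q,z): X=ray(w,np.array(q)/1.5,z)[0][:2]-C; return np.round([X@u,X@v],4)
for n,q,z in(('panel edge',(380,299),.08),('wall R tip',(447,237),.08),('wall R side',(449,270),.08),('panelL',(310,299),.08),('panelR',(443,299),.08),('flapL',(301,214),.084),('flapR',(452,215),.084),('flap mid',(377,214),.084)): print(n,loc(q,z))
```

```text
panel edge [-0.0577  0.001 ]
wall R tip [-0.1021  0.0462]
wall R side [-0.0789  0.0485]
panelL [-0.0576 -0.0483]
panelR [-0.0577  0.0453]
flapL [-0.1185 -0.0511]
flapR [-0.1178  0.0484]
flap mid [-0.118 -0.001]
```

{"op": "jog_arm", "data": {
  "plan": [-0.6,3.7,-40,0,0,0,-45,0,0,0,-45,0,0,0,-35,0,0,0,-15,0,0,0,0,0]
}}

```text
time_s: 5.25
eef_pos: [0.5542, -0.2584, 0.2224]
orientation: [0.803, 0.595, -0.001, -0.003]
ft_force: [0.4, -0.2, 0.1]
width: 0.0002
finger_force: 0.0
```

{"op": "jog_arm", "data": {
  "plan": [3.8,12.5,0,0,3.8,12.4,0,0,4.8,15.8,-1,0,4.2,13.9,-6.4,0,3.8,12.4,-11,0,2.2,7.2,-13.5,0,1,3.3,-11.6,0,0,0,0,0]
}}

```text
time_s: 6.05
eef_pos: [0.5781, -0.1816, 0.1782]
orientation: [0.804, 0.595, -0.001, -0.002]
ft_force: [0.2, 0.2, -0.2]
width: -0.0001
finger_force: 0.0
```

{"op": "jog_arm", "data": {
  "plan": [0.6,1.9,-1.4,0,0,0,-1,0,0,0,0,0]
}}

```text
time_s: 6.35
eef_pos: [0.5795, -0.1813, 0.1788]
orientation: [0.804, 0.594, -0.0, -0.0]
ft_force: [-0.6, 0.9, 0.2]
width: 0.0002
finger_force: 0.0
```

Run:
```python
from h import *
o=r.get_obs(); print(o['eef_pos'],o['ft_force']); s=r.read_camera('scene'); save(s,'s3')
cv2.imwrite('pics/s3c.png',cv2.resize(s['img'][190:300,70:300],None,fx=3,fy=3)[:,:,::-1])
```

```text
[ 0.5795341  -0.1813031   0.17878917] [-0.60070278  0.90620529  0.23887375]
```

View pics/s3c.png

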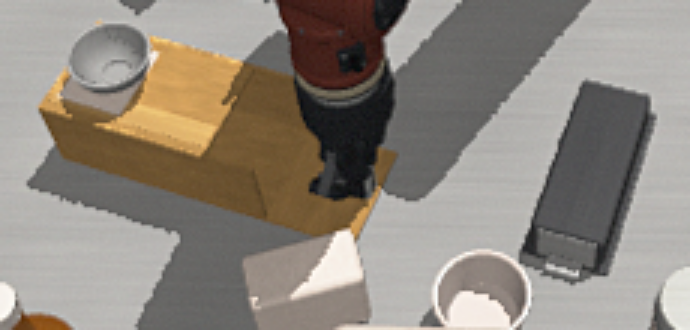

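The flap is nearly down. Now I'll press it gently the last 2–3 mm.

{"op": "jog_arm", "data": {
  "plan": [0,0,-1.5,0,0,0,-1,0,0,0,0,0]
}}

```text
time_s: 6.7
eef_pos: [0.5799, -0.1813, 0.1773]
orientation: [0.804, 0.595, 0.0, 0.0]
ft_force: [-1.5, -0.6, 4.1]
width: -0.0004
finger_force: 2.3
```

{"op": "jog_arm", "data": {
  "plan": [0,0,-1,0,0,0,0,0]
}}

```text
time_s: 6.9
eef_pos: [0.5801, -0.1814, 0.1771]
orientation: [0.804, 0.595, -0.0, 0.0]
ft_force: [-3.1, 0.7, 9.3]
width: -0.0001
finger_force: 4.6
```

The flap is flat: contact at tip z≈4 mm with 9 N. Up and over to the lifter.

{"op": "jog_arm", "data": {
  "plan": [0,0,50,0,0,0,50,0,0,0,50,0,-10.1,46.3,0,3.03,-10.1,46.3,0,3.03,-10.1,46.3,0,3.03,-10.1,46.3,0,3.03,-10.1,46.3,0,3.03],
  "fingers": 35
}}

```text
time_s: 7.7
eef_pos: [0.5283, 0.0521, 0.3253]
orientation: [0.718, 0.696, 0.0, 0.0]
ft_force: [0.6, 1.1, -0.0]
width: 0.0738
finger_force: 0.0
```

{"op": "jog_arm", "data": {
  "plan": [-10.1,46.3,0,3.03,-10.1,46.3,0,3.03,-10.1,46.3,0,3.03,-10.1,46.3,0,3.03,0,0,0,0,0,0,0,0]
}}

```text
time_s: 8.3
eef_pos: [0.4882, 0.2367, 0.3251]
orientation: [0.64, 0.768, -0.0, 0.0]
ft_force: [-0.3, -0.5, 0.0]
width: 0.0738
finger_force: 0.0
```

Run:
```python
from f2 import *
o=r.get_obs(); w=wsnap(); s=r.read_camera('scene'); print(o['eef_pos'],o['ft_force'],o['width'])
R=Ro.from_quat(o['orientation']).as_matrix(); print(np.degrees(np.arctan2(R[1,1],R[0,1])))
L=[.4794,.2896,np.radians(-79.8)]; B=[.470,.308,np.radians(-77.2)]
for k,p in(('w',w),('s',s)):
  for n,d,P0 in(('lifter',(.18,.06,.042,.044),L),('block',(.25,.22,0,.04),B)):
    m=near(n,p,[*P0[:2],.04],60)
    if m is not None: P,f=fit(d,P0,[(p,filled(m))]); print(k,n,P,np.degrees(P[2]),f)
i=w['img'].copy()
for X,c in((box(.25,.22,.04,.04,B,80),(0,255,0)),(box(.18,.06,.044,.044,L,60),(255,0,0))):
    for q in proj(w,X): cv2.circle(i,tuple(int(v) for v in np.clip(np.round(q),-999,999)),0,c,-1)
cv2.imwrite('pics/w4.png',cv2.resize(i,None,fx=1.5,fy=1.5)[:,:,::-1])
```

```text
[0.4881843  0.23670206 0.32511834] [-0.34906151 -0.54316924  0.02336048] 0.07377594324297233
10.402802936141528
w lifter [ 0.48143813  0.29012217 -1.38309608] -79.24556817728055 0.0057224954199584085
w block [ 0.47143577  0.31158756 -1.3459325 ] -77.11625158269375 0.03430612053429454
s lifter [-0.89442716  0.57898272  0.83438775] 47.80689659456879 0.8993529332056839
s block [ 0.4712866   0.30999121 -1.34324064] -76.96201966587304 0.014453586380198759
```

View pics/w4.png

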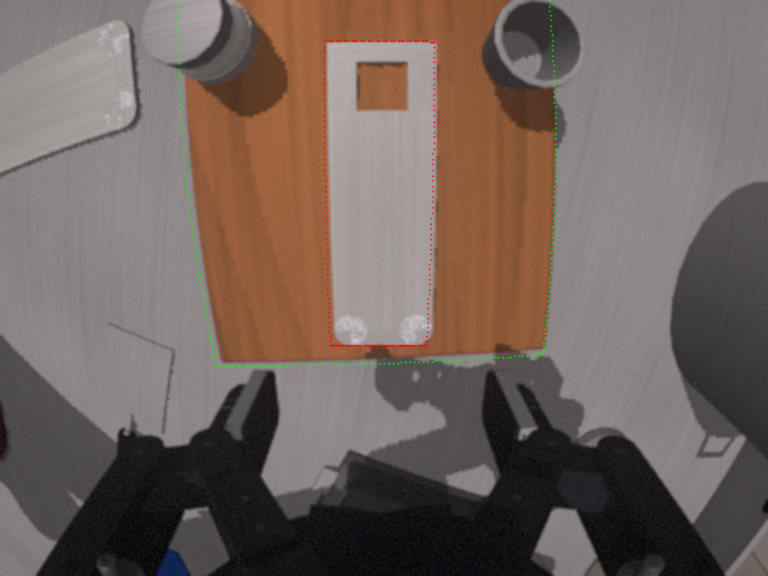

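The overlay matches, with the lifter at (0.4814, 0.2901, −79.2°). I'll descend so the fingertips only just straddle the plate, pinch lightly, and check the width.

{"op": "jog_arm", "data": {
  "plan": [3.5,-0.6,-45,0.35,0,0,-45,0,0,0,-20,0,0,0,-5.5,0,0,0,0,0]
}}

```text
time_s: 9.1
eef_pos: [0.4923, 0.2344, 0.2091]
orientation: [0.639, 0.769, -0.001, -0.0]
ft_force: [0.9, 0.4, 0.5]
width: 0.0738
finger_force: 0.0
```

{"op": "jog_arm", "data": {
  "plan": [0,0,0,0,0,0,0,0,0,0,0,0],
  "fingers": 100,
  "force": 20
}}

```text
time_s: 9.4
eef_pos: [0.4945, 0.2357, 0.2142]
orientation: [0.639, 0.769, 0.003, 0.002]
ft_force: [-1.4, -0.2, 6.5]
width: 0.0516
finger_force: 3.8
```

{"op": "jog_arm", "data": {
  "plan": [0,0,0,0,0,0,0,0],
  "fingers": 35
}}

```text
time_s: 9.6
eef_pos: [0.4932, 0.2354, 0.2117]
orientation: [0.639, 0.769, 0.002, 0.001]
ft_force: [-0.4, 0.5, -0.2]
width: 0.0734
finger_force: 0.0
```

Run:
```python
from f2 import *
o=r.get_obs(); w=wsnap(); print(o['eef_pos'],o['ft_force'],o['width'])
L=[.4814,.2901,np.radians(-79.25)]
m=near('lifter',w,[*L[:2],.04],90); 
if m is not None: print(fit((.18,.06,.042,.044),L,[(w,filled(m))]))
i=w['img'].copy()
for q in proj(w,box(.18,.06,.044,.044,L,60)): cv2.circle(i,tuple(int(v) for v in np.clip(np.round(q),-999,999)),0,(255,0,0),-1)
cv2.imwrite('pics/w5.png',cv2.resize(i,None,fx=1.5,fy=1.5)[:,:,::-1])
```

```text
[0.49318899 0.23541872 0.21170249] [-0.36007443  0.50858661 -0.21181588] 0.07338011163287339
(array([ 0.4829589 ,  0.2919504 , -1.35194955]), np.float64(0.003595415074727961))
```

View pics/w5.png

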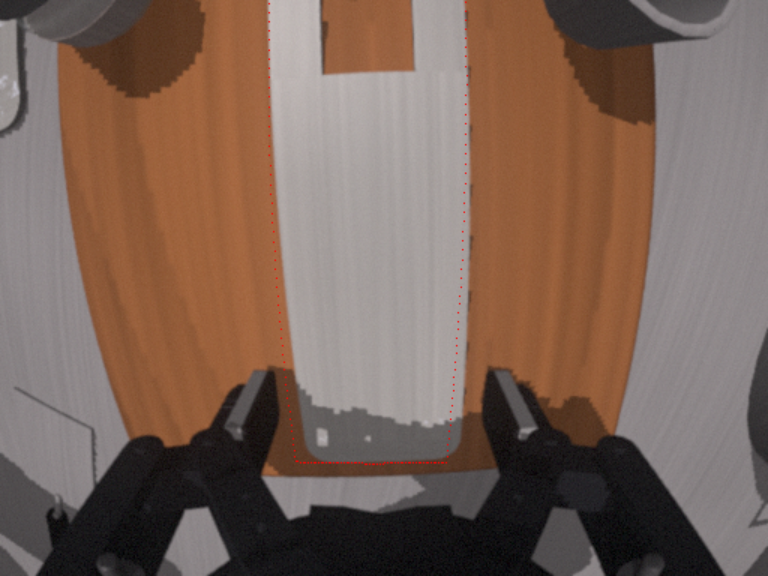

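The plate top was only grazed, and the lifter turned about 1.8° to (0.483, 0.292, −77.5°). I'll go 4 mm lower, realign, and pinch again.

{"op": "jog_arm", "data": {
  "plan": [1.5,0,0,1.75,0,0,-4,0,0,0,0,0]
}}

```text
time_s: 10.0
eef_pos: [0.4933, 0.235, 0.2051]
orientation: [0.627, 0.779, -0.001, -0.0]
ft_force: [0.0, 1.0, 0.2]
width: 0.0742
finger_force: 0.0
```

{"op": "jog_arm", "data": {
  "plan": [0,0,0,0,0,0,0,0,0,0,0,0],
  "fingers": 90,
  "force": 25
}}

```text
time_s: 10.3
eef_pos: [0.4952, 0.2357, 0.2087]
orientation: [0.627, 0.779, 0.001, 0.001]
ft_force: [-1.3, -1.0, 12.7]
width: 0.0588
finger_force: 33.2
```

Gripped at 58.8 mm with 33 N. I'll ease the downward press and drag about 74 mm along the lifter's axis.

{"op": "jog_arm", "data": {
  "plan": [0,0,1.5,0,3.2,-14.4,0,0,3.2,-14.4,0,0,3.2,-14.4,0.5,0,3.2,-14.5,0.5,0,3.2,-14.5,0.5,0,0,0,0,0]
}}

```text
time_s: 11.0
eef_pos: [0.51, 0.1608, 0.2085]
orientation: [0.628, 0.778, -0.001, 0.0]
ft_force: [0.7, -0.6, 1.9]
width: 0.059
finger_force: 27.1
```

Run:
```python
from f2 import *
o=r.get_obs(); w=wsnap(); s=r.read_camera('scene'); print(o['eef_pos'],o['ft_force'],o['width'],o['finger_force'])
L=[.499,.220,np.radians(-77.5)]; B=[.4714,.3105,np.radians(-77.05)]
for k,p in(('w',w),('s',s)):
    m=near('lifter',p,[*L[:2],.042],70)
    if m is not None:
        P,f=fit((.18,.06,.042,.044),L,[(p,filled(m))]); c,q=np.cos(B[2]),np.sin(B[2]); tip=P[:2]+.09*np.array([np.cos(P[2]),np.sin(P[2])])-B[:2]
        print(k,P,np.degrees(P[2]),f,'overhang',tip@[c,q]-.125)
save(s,'s6'); cv2.imwrite('pics/s6c.png',np.hstack([cv2.resize(s['img'][160:300,230:440],(420,280)),cv2.resize(w['img'],(373,280))])[:,:,::-1])
```

```text
[0.50997766 0.16084642 0.2084562 ] [ 0.69398683 -0.64262539  1.90627667] 0.05901196981758558 27.06279158592224
w [ 0.49877598  0.21675728 -1.34436861] -77.02664768702606 0.003966797534819336 overhang 0.062493433723856295
s [ 0.49578152  0.22871491 -1.3059485 ] -74.82533703623601 0.5812230879494975 overhang 0.05010104729296719
```

View pics/s6c.png

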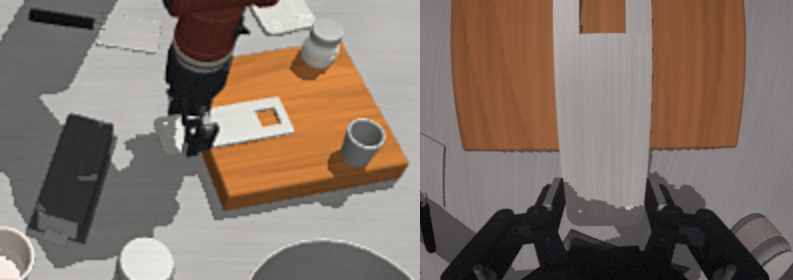

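The overhang is 62 mm. I'll open, lower 12 mm, then pinch properly.

{"op": "jog_arm", "data": {
  "plan": [0,0,0,0,0,0,0,0,0,0,-6,0,0,0,-6,0,0,0,0,0],
  "fingers": 35
}}

```text
time_s: 11.7
eef_pos: [0.5088, 0.1629, 0.1953]
orientation: [0.627, 0.779, -0.001, -0.001]
ft_force: [-0.8, -1.0, -0.5]
width: 0.0735
finger_force: 0.0
```

{"op": "jog_arm", "data": {
  "plan": [0,0,0,0,0,0,0,0,0,0,0,0,0,0,0,0],
  "fingers": 120,
  "force": 80
}}

```text
time_s: 12.1
eef_pos: [0.5098, 0.163, 0.197]
orientation: [0.627, 0.779, 0.0, 0.0]
ft_force: [-0.1, 0.3, 0.6]
width: 0.0569
finger_force: 84.7
```

Run:
```python
from f2 import *
o=r.get_obs(); w=wsnap(); print(o['eef_pos'],o['ft_force'],o['width'],o['finger_force'])
R=Ro.from_quat(o['orientation']).as_matrix(); ty=np.degrees(np.arctan2(R[1,1],R[0,1])); print('tool y',ty)
L=[.4988,.2168,np.radians(-77)]
m=near('lifter',w,[*L[:2],.042],70); P,f=fit((.18,.06,.042,.044),L,[(w,filled(m))]); u=np.array([np.cos(P[2]),np.sin(P[2])]);d=o['eef_pos'][:2]-P[:2]
print(P,np.degrees(P[2]),f,'along',d@u,'lat',d@[-u[1],u[0]])
m=near('mould',w,[.562,.021,.04],60)
```

```text
[0.50979726 0.16295153 0.19701131] [-0.1363735   0.34251955  0.62782697] 0.05693229702970775 84.7347342967987
tool y 12.350287343268514
[ 0.49857912  0.21996711 -1.34582033] -77.10982483136712 0.0028081707197481934 along 0.05808132714115945 lat -0.00178376427211489
```

Pinched firmly. I'll lift 40 mm and measure the mould again from the top and scene cameras.

{"op": "jog_arm", "data": {
  "plan": [0,0,10,0,0,0,15,0,0,0,15,0,0,0,0,0]
}}

```text
time_s: 12.65
eef_pos: [0.5115, 0.1633, 0.2406]
orientation: [0.627, 0.779, 0.003, 0.002]
ft_force: [-0.1, -0.3, -1.3]
width: 0.0574
finger_force: 85.2
```

Run:
```python
from f2 import *
o=r.get_obs(); w=wsnap(); print(o['eef_pos'],o['ft_force'],o['width'],o['finger_force'],o['orientation'])
s=r.read_camera('scene');t=r.read_camera('top');V=[]
for k,p,kk in(('s',s,15),('t',t,9)):
    m=near('mould',p,[.562,.02,.04],30)
    if m is None: print(k,'none'); continue
    for K in(1,kk):
        P,f=mfit([(p,filled(opn(m,K)))],[.562,.02,-1.85]); print(k,K,np.round(P,4),np.degrees(P[2]).round(1),round(f,4))
L=[.4988,.2168,np.radians(-77.5)]
m=near('lifter',w,[*L[:2],.082],70); z=.042+o['eef_pos'][2]-.197; P,f=fit((.18,.06,z,z+.002),L,[(w,filled(m))]); u=np.array([np.cos(P[2]),np.sin(P[2])]);d=o['eef_pos'][:2]-P[:2]
print(P,np.degrees(P[2]),f,'along',d@u,'lat',d@[-u[1],u[0]])
i=s['img']; cv2.imwrite('pics/s7.png',np.hstack([cv2.resize(i[170:290,230:410],(540,360)),cv2.resize(t['img'][120:220,200:270],(252,360))])[:,:,::-1])
```

```text
[0.51153251 0.1632988  0.24056685] [-0.11388235 -0.33451726 -1.30511157] 0.05741362580247897 85.16824007034302 [0.62688213 0.77910563 0.00273866 0.00238959]
s 1 [ 0.5645  0.0185 -1.8494] -106.0 0.0134
s 15 [ 0.5644  0.0186 -1.8494] -106.0 0.02
t 1 [ 0.563   0.0188 -1.841 ] -105.5 0.0396
t 9 [ 0.5625  0.0191 -1.8322] -105.0 0.0313
[ 0.50145568  0.22018188 -1.3425055 ] -76.91989918660295 0.0022728950057455772 along 0.05768773823962251 lat -0.003057995740156027
```

View pics/s7.png

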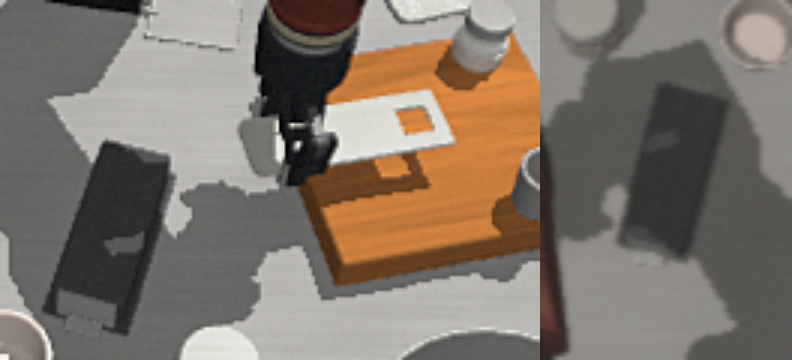

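The plate is held level. Mould ≈ (0.563, 0.0193, −105.8°). I'll carry over it, then check before lowering.

{"op": "jog_arm", "data": {
  "plan": [5.1,-28.5,0,-4.06,5.1,-28.5,0,-4.06,5.1,-28.5,0,-4.06,5.1,-28.5,0,-4.06,5.1,-28.5,0,-4.06,5.1,-28.4,0,-4.05,5.2,-28.3,0,-4.05,0,0,0,0]
}}

```text
time_s: 13.75
eef_pos: [0.5461, -0.0391, 0.2365]
orientation: [0.8, 0.6, -0.0, 0.001]
ft_force: [-1.1, 0.1, -1.0]
width: 0.0572
finger_force: 85.2
```

{"op": "jog_arm", "data": {
  "plan": [0,0,-20,0,0,0,-15,0,0,0,-4,0,0,0,0,0]
}}

```text
time_s: 14.15
eef_pos: [0.5448, -0.0356, 0.197]
orientation: [0.799, 0.602, -0.001, -0.001]
ft_force: [-0.5, -0.2, 1.0]
width: 0.0572
finger_force: 85.4
```

Run:
```python
from f2 import *
o=r.get_obs(); w=wsnap(); print(o['eef_pos'],o['ft_force'],o['width'],o['finger_force'])
R=Ro.from_quat(o['orientation']).as_matrix(); print('lifter yaw by tool',np.degrees(np.arctan2(R[1,1],R[0,1]))-90)
M=[.563,.0193,np.radians(-105.8)]; z=.040+o['eef_pos'][2]-.197
s=r.read_camera('scene')
for k,p in(('w',w),('s',s)):
    m=near('lifter',p,[*M[:2],.045],70)
    if m is not None: P,f=fit((.18,.06,z+.002,z+.004),M,[(p,filled(m))]); print(k,P,np.degrees(P[2]),f)
i=w['img'].copy()
for q in proj(w,np.r_[box(.064,.16,.04,.04,M,50),box(.076,.172,0,0,M,50)]): cv2.circle(i,tuple(int(v) for v in np.clip(np.round(q),-999,999)),0,(255,0,0),-1)
cv2.imwrite('pics/w8.png',np.hstack([cv2.resize(i,None,fx=.9,fy=.9),cv2.resize(s['img'][190:305,230:340],(330,346))])[:,:,::-1])
```

```text
[ 0.54481921 -0.03559644  0.19696142] [-0.52385728 -0.22307386  1.02067073] 0.0572284401415838 85.3504729270935
lifter yaw by tool -105.9787745432033
w [ 0.56094595  0.02013578 -1.83709086] -105.25755280906635 0.0031312937604713394
s [ 0.56210799  0.02426212 -1.83683266] -105.24275917188126 0.22850715637751773
```

View pics/w8.png

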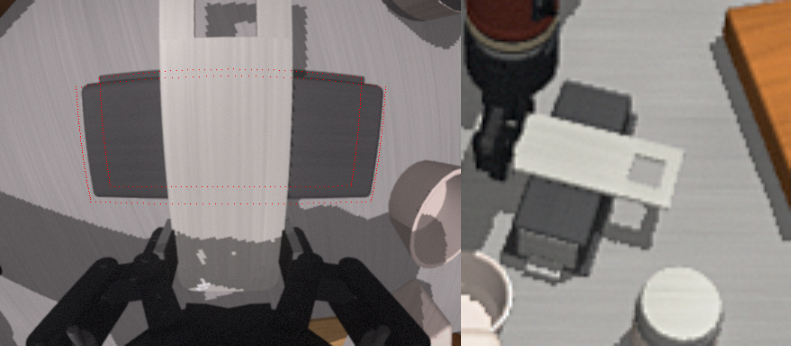

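The lifter lies across the mould and is already touching it (the image shows it near centred, about 2–3 mm off). I'll make a small correction and release, then rise and move to above the slotted end.

{"op": "jog_arm", "data": {
  "plan": [0,0,3,0,2,-2.1,0,0,0,0,-3,0,0,0,-0.5,0,0,0,0,0]
}}

```text
time_s: 14.85
eef_pos: [0.5475, -0.0384, 0.1972]
orientation: [0.799, 0.601, -0.0, -0.0]
ft_force: [0.9, -0.8, -1.3]
width: 0.0569
finger_force: 85.3
```

{"op": "jog_arm", "data": {
  "plan": [0,0,0,0,0,0,0,0,0,0,0,0,0,0,20,0,0,0,40,0,0,0,40,0,0,0,0,0],
  "fingers": 30
}}

```text
time_s: 15.55
eef_pos: [0.5506, -0.0389, 0.3043]
orientation: [0.799, 0.602, 0.005, 0.005]
ft_force: [1.0, -0.4, 0.6]
width: 0.0755
finger_force: 0.0
```

{"op": "jog_arm", "data": {
  "plan": [8.5,30.3,0,0,8.6,30.3,0,0,8.6,30.3,0,0,8.6,30.3,0,0,0,0,0,0]
}}

```text
time_s: 16.05
eef_pos: [0.5821, 0.0858, 0.2967]
orientation: [0.798, 0.603, 0.0, -0.001]
ft_force: [-0.2, 0.8, -0.8]
width: 0.0755
finger_force: 0.0
```

Run:
```python
from f2 import *
o=r.get_obs(); w=wsnap(); print(o['eef_pos'],o['ft_force'],o['width'])
R=Ro.from_quat(o['orientation']).as_matrix(); print('tool',np.degrees(np.arctan2(R[1,1],R[0,1]))-90)
s=r.read_camera('scene');t=r.read_camera('top')
M=[.563,.0193,np.radians(-105.8)]
for k,p in(('w',w),('s',s),('t',t)):
    m=near('lifter',p,[*M[:2],.044],50)
    if m is not None:
        P,f=fit((.18,.06,.042,.044),M,[(p,filled(m))]); print(k,m.sum(),P,np.degrees(P[2]),f)
```

```text
[0.58210162 0.0858258  0.29674517] [-0.155819    0.77016089 -0.75072951] 0.07549819206099312
tool -105.8432107862496
w 9504 [ 0.56456033  0.01842315 -1.83896067] -105.36468496652391 0.025806196463352252
s 1265 [ 0.56194098  0.01569926 -1.84459231] -105.68735453951872 0.013121691451619406
t 579 [ 0.55989321  0.0041375  -1.84589333] -105.76189748090486 0.40730821978759496
```

The lifter lies at about (0.563, 0.017), well centred. I'll descend on the slotted end and pinch with the tips about 4 mm below the underside.

{"op": "jog_arm", "data": {
  "plan": [0,-2,-40,0,0,0,-35,0,0,0,-12,0,0,0,-5,0,0,0,0,0]
}}

```text
time_s: 16.85
eef_pos: [0.582, 0.0805, 0.2055]
orientation: [0.799, 0.601, -0.0, 0.0]
ft_force: [0.3, 0.6, -0.1]
width: 0.0754
finger_force: 0.0
```

{"op": "jog_arm", "data": {
  "plan": [0,0,0,0,0,0,0,0,0,0,0,0,0,0,0,0],
  "fingers": 120,
  "force": 80
}}

```text
time_s: 17.25
eef_pos: [0.583, 0.0809, 0.2073]
orientation: [0.799, 0.602, 0.001, 0.001]
ft_force: [-0.9, -0.8, 5.7]
width: 0.0564
finger_force: 84.3
```

Gripped (56 mm, 84 N). I'll lift 20 mm, and check clearance to the ramekin and packet along the carton axis.

{"op": "jog_arm", "data": {
  "plan": [0,0,8,0,0,0,12,0,0,0,0,0]
}}

```text
time_s: 17.55
eef_pos: [0.5827, 0.081, 0.2273]
orientation: [0.799, 0.602, 0.002, 0.001]
ft_force: [0.8, -0.3, -0.4]
width: 0.0567
finger_force: 85.4
```

Run:
```python
from f2 import *
o=r.get_obs(); print(o['eef_pos'],o['ft_force'],o['width'])
w=wsnap();s=r.read_camera('scene');t=r.read_camera('top')
C=np.array([.5327,-.3358]);a=np.radians(-107);u=np.array([np.cos(a),np.sin(a)]);n=np.array([-u[1],u[0]])
for k,z in(('ramekin',.045),('packet',.075)):
    for nm,p in(('s',s),('t',t)):
        for d in r.cut_out(k,p):
            if d['score']<.4: continue
            m=d['region'].astype(bool); vu=np.argwhere(m)[:,::-1]; 
            X=ray(p,vu,z)[:,:2]-C; print(k,nm,round(d['score'],2),'along',np.round(np.percentile(X@u,[1,99]),3),'lat',np.round(np.percentile(X@n,[1,99]),3))
z=.044+o['eef_pos'][2]-.2073
P0=[.5632,.0172,np.radians(-105.8)]
for nm,p in(('s',s),):
    m=near('lifter',p,[P0[0],P0[1],z],30)
    if m is not None: print(fit((.18,.06,z-.002,z),P0,[(p,filled(m))]))
print(near('mould',s,[.563,.0193,.04],30) is not None)
```

```text
[0.58269268 0.08096921 0.22733754] [ 0.78709445 -0.30591661 -0.40921222] 0.05672868020412422
ramekin s 0.58 along [-0.339 -0.264] lat [0.04 0.11]
ramekin t 0.74 along [-0.335 -0.265] lat [0.04  0.115]
ramekin t 0.73 along [-0.174  0.114] lat [-0.056  0.059]
packet s 0.68 along [-0.229 -0.125] lat [0.079 0.179]
packet t 0.95 along [-0.213 -0.122] lat [0.06  0.152]
(array([ 5.59701245e-01, -1.25608109e-03, -1.84293352e+00]), np.float64(0.26461143594127695))
True
```

The path is clear if I stay high past the ramekin. Moving to before the mouth, then lowering while entering.

{"op": "jog_arm", "data": {
  "plan": [3.9,-29.6,0,-0.2,3.9,-29.6,0,-0.2,3.9,-29.6,0,-0.2,3.8,-29.6,0,-0.2,3.8,-29.6,0,-0.2,3.8,-29.7,0,-0.2,0,0,0,0,0,0,0,0]
}}

```text
time_s: 18.8
eef_pos: [0.6048, -0.0974, 0.225]
orientation: [0.806, 0.592, -0.0, -0.0]
ft_force: [0.3, 0.7, -1.3]
width: 0.0562
finger_force: 85.4
```

Run:
```python
from f2 import *
o=r.get_obs(); print(o['eef_pos'],o['ft_force'],o['width'])
R=Ro.from_quat(o['orientation']).as_matrix(); print('tool',np.degrees(np.arctan2(R[1,1],R[0,1]))-90)
s=r.read_camera('scene');t=r.read_camera('top')
C=np.array([.5327,-.3358]);a=np.radians(-107);u=np.array([np.cos(a),np.sin(a)]);n=np.array([-u[1],u[0]])
d=o['eef_pos'][:2]-C; print('carton frame',d@u,d@n)
z=.044+o['eef_pos'][2]-.2073
P0=[*(o['eef_pos'][:2]+.067*u),a]
for nm,p in(('s',s),('t',t)):
    m=near('lifter',p,[P0[0],P0[1],z],30)
    if m is not None:
        P,f=fit((.18,.06,z-.002,z),P0,[(p,filled(m))]); tip=P[:2]+.09*np.array([np.cos(P[2]),np.sin(P[2])])-C; print(nm,P,np.degrees(P[2]),f,'tip in carton',tip@u,tip@n)
    m=near('carton',p,[*C,.06],30)
    if m is not None:
        P,f=fit((.2,.1,0,.08),[*C,a],[(p,filled(m))]); print('carton',nm,P,f)
    m=near('mould',p,[.563,.0193,.04],30)
    if m is not None: print('mould',nm,mfit([(p,filled(m))],[.563,.0193,-1.85]))
```

```text
[ 0.60481479 -0.09737875  0.22504994] [ 0.29451677  0.66237159 -1.28922206] 0.05619683442316813
tool -107.34429065723884
carton frame -0.2490876946307842 -0.0007439125540763593
s [ 0.57915918 -0.17762875 -1.89623918] -108.64650185103662 0.39668438511073606 tip in carton -0.07488042637207569 -0.004401630261541133
carton s [ 0.54083622 -0.32558459 -1.86432707] 0.15182406519554945
mould s (array([ 0.56489961,  0.01888975, -1.8602151 ]), np.float64(0.02398141617276886))
t [ 0.57642062 -0.16827166 -1.82878441] -104.7816282183908 1.3245011987907935 tip in carton -0.0830582704786785 -0.0036865663707279553
carton t [ 0.54075809 -0.30522382 -1.8524229 ] 0.15036835755805433
mould t (array([ 0.56264199,  0.02329311, -1.80227528]), np.float64(0.058022478671465975))
```

The mould hasn't moved and the lifter is lined up on the carton axis. Lowering and inserting.

{"op": "jog_arm", "data": {
  "plan": [-4.4,-14.3,-10,0,-4.4,-14.3,-10,0,-4.4,-14.3,-10,0,-4.4,-14.4,-8,0,0,0,0,0]
}}

```text
time_s: 19.7
eef_pos: [0.5855, -0.1564, 0.185]
orientation: [0.806, 0.592, -0.001, -0.002]
ft_force: [0.3, 0.4, -1.4]
width: 0.0565
finger_force: 85.4
```

{"op": "jog_arm", "data": {
  "plan": [-4.4,-14.3,-5,0,-4.4,-14.3,-4,0,-4.4,-14.3,-2,0,-4.4,-14.4,-1,0,-4.4,-14.4,0,0,0,0,0,0]
}}

```text
time_s: 20.3
eef_pos: [0.565, -0.2282, 0.1757]
orientation: [0.806, 0.592, 0.0, 0.001]
ft_force: [0.7, -0.7, -0.7]
width: 0.0565
finger_force: 85.4
```

{"op": "jog_arm", "data": {
  "plan": [0,0,-2,0,0,0,-1,0,0,0,0,0]
}}

```text
time_s: 20.6
eef_pos: [0.5657, -0.226, 0.1733]
orientation: [0.805, 0.594, -0.0, 0.001]
ft_force: [-3.4, -1.7, 3.9]
width: 0.0567
finger_force: 88.1
```

{"op": "jog_arm", "data": {
  "plan": [0,0,0,0,0,0,0,0,0,0,0,0,0,0,15,0,0,0,30,0,0,0,25,0],
  "fingers": 40
}}

```text
time_s: 21.2
eef_pos: [0.5655, -0.2257, 0.2439]
orientation: [0.805, 0.593, 0.0, 0.0]
ft_force: [1.0, -0.8, 0.2]
width: 0.0716
finger_force: 0.0
```

{"op": "jog_arm", "data": {
  "plan": [7,22.9,0,0,7,23,0,0,0,0,0,0,0,0,0,0,0,0,0,0],
  "fingers": 255
}}

```text
time_s: 21.7
eef_pos: [0.5792, -0.1805, 0.2426]
orientation: [0.805, 0.593, -0.0, 0.0]
ft_force: [-0.1, -0.5, -0.1]
width: 0.0007
finger_force: 0.0
```

Run:
```python
from f2 import *
o=r.get_obs(); print(o['eef_pos'],o['ft_force'],o['width'])
C=np.array([.5327,-.3358]);a=np.radians(-107);u=np.array([np.cos(a),np.sin(a)]);n=np.array([-u[1],u[0]])
d=o['eef_pos'][:2]-C; print('carton frame',d@u,d@n)
w=wsnap(); s=r.read_camera('scene')
for nm,p in(('w',w),('s',s)):
  print(nm,'pred tail px',proj(p,[*(C-.135*u),.008]))
  for d in r.cut_out('lifter',p):
    X=ray(p,np.argwhere(d['region'])[:,::-1],.008)[:,:2]-C; print(round(d['score'],2),np.round(d['extent']),'along',np.round(np.percentile(X@u,[1,99]),3),'lat',np.round(np.percentile(X@n,[1,99]),3))
```

```text
[ 0.57922317 -0.18048918  0.24258935] [-0.1443712  -0.46578865 -0.1400233 ] 0.0007482679267525071
carton frame -0.1621265322408264 -0.0009181617854858753
w pred tail px [[252.63177892 245.84052763]]
0.8 [216. 239.  78. 106.] along [-0.14  -0.028] lat [-0.029  0.031]
0.79 [  0. 232.  87. 116.] along [-0.135  0.008] lat [-0.284 -0.187]
s pred tail px [[181.44898346 250.03760376]]
0.84 [334. 119.  53.  59.] along [-0.608 -0.425] lat [-0.651 -0.417]
0.83 [143. 232.  44.  29.] along [-0.138 -0.017] lat [-0.03   0.031]
0.65 [158. 170.  59.  21.] along [-0.133  0.034] lat [-0.305 -0.177]
```

Tail is at −139 mm in the carton frame, centred. Descending behind it and pushing.

{"op": "jog_arm", "data": {
  "plan": [0,0,-35,0,0,0,-20,0,0,0,-8,0,0,0,-3.2,0,0,0,0,0]
}}

```text
time_s: 22.4
eef_pos: [0.5787, -0.1801, 0.1773]
orientation: [0.805, 0.593, -0.001, -0.002]
ft_force: [-3.9, 2.5, 6.2]
width: 0.0002
finger_force: 2.7
```

{"op": "jog_arm", "data": {
  "plan": [-2.3,-7.6,0,0,-2.3,-7.6,0,0,-2.3,-7.6,0,0,-2.3,-7.6,0,0,-2.3,-7.6,0,0,-2.3,-7.6,0,0,0,0,0,0]
}}

```text
time_s: 23.1
eef_pos: [0.5661, -0.2271, 0.1775]
orientation: [0.806, 0.593, 0.001, 0.001]
ft_force: [0.4, 1.1, 5.9]
width: -0.0
finger_force: 2.8
```

```bash
cat > c.py <<'E'
from f2 import *
o=r.get_obs(); print(o['eef_pos'],o['ft_force'],o['width'])
C=np.array([.5327,-.3358]);a=np.radians(-107);u=np.array([np.cos(a),np.sin(a)]);n=np.array([-u[1],u[0]])
d=o['eef_pos'][:2]-C; print('carton frame',d@u,d@n)
w=wsnap(); s=r.read_camera('scene')
for nm,p in(('w',w),('s',s)):
  for d in r.cut_out('lifter',p):
    X=ray(p,np.argwhere(d['region'])[:,::-1],.008)[:,:2]-C; print(nm,round(d['score'],2),np.round(d['extent']),'along',np.round(np.percentile(X@u,[1,99]),3),'lat',np.round(np.percentile(X@n,[1,99]),3))
E
python3 c.py
```

```text
[ 0.56611243 -0.22711357  0.17745616] [0.36363629 1.09506927 5.90013431] -1.0173386719291949e-05
carton frame -0.11370619909283189 0.00017563049798780808
w 0.68 [200. 267. 107.  77.] along [-0.107 -0.05 ] lat [-0.028  0.031]
w 0.58 [  0. 288.  65.  85.] along [-0.065  0.031] lat [-0.239 -0.167]
s 0.68 [141. 228.  27.  29.] along [-0.101 -0.015] lat [-0.031  0.031]
s 0.63 [332. 122.  56.  56.] along [-0.609 -0.426] lat [-0.648 -0.417]
s 0.56 [189. 169.  27.  20.] along [-0.133 -0.052] lat [-0.304 -0.215]
s 0.55 [ 87. 201. 116.  67.] along [-0.173  0.149] lat [-0.091  0.053]
```

{"op": "jog_arm", "data": {
  "plan": [-1,-3.2,0,0,-1,-3.2,0,0,-1,-3.2,0,0,0,0,0,0]
}}

```text
time_s: 23.7
eef_pos: [0.5633, -0.2359, 0.1774]
orientation: [0.806, 0.593, 0.001, 0.001]
ft_force: [1.4, 3.8, 4.9]
width: 0.0001
finger_force: 3.1
```

```bash
python3 c.py
```

```text
[ 0.56329674 -0.23592287  0.17743889] [1.43613044 3.75653645 4.9213787 ] 8.691286197436002e-05
carton frame -0.104458592122368 5.856033560313965e-05
w 0.81 [201. 270. 107.  77.] along [-0.098 -0.041] lat [-0.028  0.032]
w 0.61 [  0. 284.  62.  82.] along [-0.059  0.032] lat [-0.237 -0.167]
s 0.82 [335. 120.  53.  58.] along [-0.607 -0.429] lat [-0.651 -0.42 ]
s 0.67 [185. 166.  34.  22.] along [-0.132 -0.041] lat [-0.303 -0.212]
s 0.66 [139. 233.  22.  23.] along [-0.094 -0.013] lat [-0.032  0.031]
```

{"op": "jog_arm", "data": {
  "plan": [-0.8,-2.4,0,0,0,0,0,0]
}}

```text
time_s: 24.1
eef_pos: [0.5631, -0.2366, 0.1775]
orientation: [0.805, 0.593, 0.002, 0.0]
ft_force: [3.1, 10.9, 6.6]
width: -0.0003
finger_force: 2.5
```

{"op": "jog_arm", "data": {
  "plan": [1.5,4.8,0,0,2.9,9.6,0,0,0,0,40,0,0,0,40,0,0,0,40,0,11.7,38.2,0,0,11.7,38.2,0,0,0,0,0,0]
}}

```text
time_s: 24.9
eef_pos: [0.5899, -0.1432, 0.2957]
orientation: [0.804, 0.594, 0.001, -0.001]
ft_force: [-0.0, -0.2, -0.5]
width: -0.0001
finger_force: 0.0
```

```bash
python3 c.py
python3 - <<'E'
from f2 import *
import pickle
s=r.read_camera('scene'); t=r.read_camera('top'); p0,s0,t0=pickle.load(open('a.pkl','rb'))
C=np.array([.5327,-.3358]);a=np.radians(-107);u=np.array([np.cos(a),np.sin(a)]);n=np.array([-u[1],u[0]])
for d in r.cut_out('flap',s)[:2]+r.cut_out('flap',t)[:2]: print('flap',d['score'],d['extent'])
print('pred flap edge px',proj(s,[*(C-.182*u),.004]),proj(t,[*(C-.182*u),.004]))
s1=cv2.imread('pics/s0.png')[:,:,::-1]
for nm in('cup','jar','bowl','can','packet','ramekin','mould'):
    now=[np.round(d['extent'],0) for d in r.cut_out(nm,s) if d['score']>.4][:2]; print(nm,now)
m=near('mould',s,[.563,.0193,.04],30); print(mfit([(s,filled(m))],[.563,.0193,-1.85]))
E
```

```text
[ 0.58990082 -0.14321     0.2957364 ] [-0.04655156 -0.18996425 -0.47932466] -0.0001224991684730832
carton frame -0.2008986356601895 -0.0016064529474072674
w 0.81 [247. 315.  14.  30.] along [-0.056 -0.011] lat [-0.008  0.006]
w 0.76 [ 21. 239.  88.  94.] along [-0.136 -0.002] lat [-0.299 -0.193]
s 0.9 [160. 171.  57.  19.] along [-0.132  0.034] lat [-0.298 -0.179]
s 0.83 [332. 121.  52.  56.] along [-0.606 -0.424] lat [-0.643 -0.42 ]
s 0.76 [140. 233.  31.  20.] along [-0.094 -0.015] lat [-0.031  0.028]
flap 0.96 [122.8, 145.4, 27.3, 39.6]
flap 0.67 [287.3, 276.8, 27.8, 41.8]
flap 0.63 [288.3, 149.1, 18.9, 14.8]
flap 0.55 [335.8, 222.7, 24.9, 27.8]
pred flap edge px [[198.1224699  255.66419486]] [[285.28040708 159.87944898]]
cup [array([401., 221.,  24.,  22.])]
jar [array([378., 171.,  25.,  25.])]
bowl [array([ 92., 193.,  28.,  28.])]
can [array([291., 278.,  27.,  41.]), array([160., 231.,  39.,  39.])]
packet [array([152., 266.,  43.,  40.])]
ramekin [array([ 80., 199., 120.,  68.]), array([215., 274.,  29.,  25.])]
mould [array([243., 221.,  45.,  61.])]
(array([ 0.56476579,  0.01868051, -1.85092603]), np.float64(0.012378852405030243))
```

The push met resistance at the end (11 N), and the scene camera puts the tail at about −94 mm. I'll check the tail edge with intensity profiles along the rails.

Run:
```python
from f2 import *
s=r.read_camera('scene'); t=r.read_camera('top'); w=wsnap()
C=np.array([.5327,-.3358]);a=np.radians(-107);u=np.array([np.cos(a),np.sin(a)]);n=np.array([-u[1],u[0]])
xs=np.arange(-.190,-.05,.004)
print((xs*1000).astype(int))
for nm,p in(('s',s),('t',t),('w',w)):
  for lat in(-.022,.022):
    q=proj(p,[[*(C+x*u+lat*n),.006] for x in xs]).astype(np.float32)
    v=cv2.remap(p['img'],q[:,0][None],q[:,1][None],cv2.INTER_LINEAR)[0].astype(int)
    print(nm,lat,'R-B',v[:,0]-v[:,2])
```

```text
[-190 -186 -182 -178 -174 -169 -165 -161 -157 -153 -149 -145 -141 -137
 -133 -129 -125 -121 -117 -113 -109 -105 -101  -97  -93  -89  -85  -81
  -77  -73  -69  -65  -61  -57  -53]
s -0.022 R-B [  6   6   6   1  65 120 115 117 117 124  89  62  65  65  65  64  68  68
  67  65  64  63  65  67  45   3   5   4   5   4   5   6   5   6   7]
s 0.022 R-B [  6   7   4   0  76 119 115 111 114 119  87  62  64  69  67  65  65  65
  64  64  62  63  67  67  58   6   4   4   5   5  19  54  59  57  58]
t -0.022 R-B [ 8  9  9  9  7 11  8  8 12 12 14 18 20 22 25 28 31 34 37 40 40 40 34 41
 44 45 45 46 37 18  8  6  6  7  7]
t 0.022 R-B [ 5  3  5  4  5  5 14 21 38 61 63 50 41 42 43 41 40 39 39 30 20 18 22 34
 39 39 39 40 34 17  9  7  7  7  7]
w -0.022 R-B [ 5  6  5 15 82 78 82 87 83 84 49 48 47 46  4  4  3  5  3  4  5  6  2 -1
  0 -2 -1 -2 -1 -2 -2 -2  1 -3  1]
w 0.022 R-B [ 6  4  6 15 78 81 79 80 81 80 48 49 49 46  4  8  4  5  6  3  6  5  3  0
  3  1  2 -3  0 -1  0 -3  2  0 -5]
```

Scene says the tail is at −92, but the flap edge reads −175 rather than −182, so my carton frame may be several mm off. I'll look from above the mouth.

{"op": "jog_arm", "data": {
  "plan": [0,0,45,0,0,0,45,0,-6.5,-21.2,15,0,-13,-42.4,0,0,-13,-42.5,0,0,0,0,0,0,0,0,0,0,0,0,0,0]
}}

```text
time_s: 26.65
eef_pos: [0.5571, -0.2522, 0.4008]
orientation: [0.805, 0.593, 0.0, -0.0]
ft_force: [-0.1, 0.4, -0.2]
width: -0.0003
finger_force: 0.0
```

```bash
cat > prof.py <<'E'
from f2 import *
t=r.read_camera('top'); w=wsnap(); print(r.get_obs()['eef_pos'])
s=r.read_camera('scene')
C=np.array([.5327,-.3358]);a=np.radians(-107);u=np.array([np.cos(a),np.sin(a)]);n=np.array([-u[1],u[0]])
def prof(p,x0,x1,lat,z):
    xs=np.arange(x0,x1,.002); q=proj(p,[[*(C+x*u+lat*n),z] for x in xs]).astype(np.float32)
    return (xs*1000).round().astype(int),cv2.remap(p['img'],q[:,0][None],q[:,1][None],cv2.INTER_LINEAR)[0].astype(int)
def edges(nm,*k):
    x,v=prof(*k); b=v[:,0]-v[:,2]; g=v.sum(1)//3
    print(nm,'x',x[0],'step2 R-B',b.tolist(),'gray',g.tolist())
for nm,p in(('w',w),('s',s)):
    edges(nm+' flap edge',p,-.196,-.166,0,.004)
    edges(nm+' tail-',p,-.112,-.078,-.022,.008)
    edges(nm+' tail+',p,-.112,-.078,.022,.008)
    edges(nm+' wall+',p,-.112,-.086,.048,.08)
    edges(nm+' wall-',p,-.112,-.086,-.048,.08)
    edges(nm+' panel',p,-.068,-.044,.0,.08)
E
python3 prof.py
```

```text
[ 0.55735983 -0.25167167  0.40084503]
w flap edge x -196 step2 R-B [5, 5, 6, 6, 7, 8, 7, 6, 6, 9, 33, 80, 84, 87, 91] gray [162, 163, 161, 163, 161, 166, 170, 164, 169, 167, 159, 143, 140, 139, 143]
w tail- x -112 step2 R-B [90, 92, 92, 92, 91, 89, 91, 93, 58, 12, 9, 8, 7, 8, 6, 7, 8] gray [142, 143, 144, 145, 143, 142, 144, 143, 137, 166, 169, 138, 111, 108, 110, 108, 108]
w tail+ x -112 step2 R-B [90, 89, 91, 93, 96, 91, 93, 93, 71, 20, 10, 9, 9, 9, 9, 9, 9] gray [141, 143, 141, 146, 149, 144, 144, 141, 135, 153, 182, 187, 184, 184, 183, 180, 160]
w wall+ x -112 step2 R-B [6, 4, 4, 5, 6, 13, 30, 42, 45, 47, 49, 50, 49, 50] gray [164, 167, 137, 102, 101, 93, 82, 76, 74, 77, 84, 85, 81, 80]
w wall- x -112 step2 R-B [5, 4, 5, 2, 4, 5, 3, 5, 5, 4, 6, 7, 5, 6] gray [99, 99, 101, 100, 101, 100, 98, 98, 98, 96, 97, 97, 96, 96]
w panel x -68 step2 R-B [6, 6, 8, 6, 6, 7, 7, 6, 7, 21, 45, 50, 54] gray [106, 107, 105, 110, 107, 104, 107, 108, 105, 85, 80, 87, 86]
s flap edge x -196 step2 R-B [5, 6, 6, 7, 6, 5, 3, 5, 2, 1, 7, 69, 105, 117, 115] gray [179, 179, 180, 181, 181, 181, 182, 182, 185, 180, 155, 138, 139, 145, 148]
s tail- x -112 step2 R-B [114, 115, 114, 115, 114, 115, 117, 122, 100, 54, 4, 4, 5, 4, 5, 5, 5] gray [146, 149, 152, 153, 153, 151, 150, 150, 142, 143, 172, 185, 152, 112, 108, 110, 112]
s tail+ x -112 step2 R-B [114, 116, 115, 114, 116, 118, 119, 122, 114, 73, 11, 6, 8, 11, 10, 10, 10] gray [147, 147, 148, 149, 152, 154, 153, 152, 145, 138, 154, 189, 204, 204, 202, 204, 205]
s wall+ x -112 step2 R-B [10, 25, 58, 66, 68, 66, 69, 65, 63, 66, 69, 80, 86, 89] gray [164, 106, 80, 78, 79, 79, 82, 83, 84, 81, 91, 103, 108, 117]
s wall- x -112 step2 R-B [2, 4, 3, 1, 1, 2, 1, 0, 2, 5, 19, 28, 26, 29] gray [102, 103, 103, 102, 101, 103, 103, 104, 104, 99, 92, 90, 94, 92]
s panel x -68 step2 R-B [64, 62, 61, 61, 63, 63, 63, 64, 64, 59, 55, 58, 62] gray [84, 84, 83, 82, 80, 82, 84, 83, 84, 78, 72, 78, 84]
```

Flap edge and panel agree that the mouth is at about −93 in my frame, so the tail sticks out about 1–2 mm. The finger had evidently caught the floor's edge. I'll push again with the tip about 2 mm higher.

{"op": "jog_arm", "data": {
  "plan": [8,26.2,-40,0,0,0,-50,0,0,0,-50,0,0,0,-45,0,0,0,-25,0,0,0,-8,0,0,0,0,0,0,0,0,0]
}}

```text
time_s: 27.6
eef_pos: [0.5663, -0.2268, 0.185]
orientation: [0.805, 0.593, 0.001, 0.002]
ft_force: [0.5, 0.1, -0.0]
width: -0.0
finger_force: 0.0
```

```bash
python3 -c "
from h import *
o=r.get_obs();print(o['eef_pos'],o['ft_force']);C=np.array([.5327,-.3358]);a=np.radians(-107);u=np.array([np.cos(a),np.sin(a)]);print((o['eef_pos'][:2]-C)@u)"
```

```text
[ 0.56627112 -0.22680451  0.18495008] [ 0.50553072  0.05313579 -0.03451149]
-0.11404814918305822
```

{"op": "jog_arm", "data": {
  "plan": [0,0,-4,0,0,0,0,0,0,0,0,0]
}}

```text
time_s: 27.9
eef_pos: [0.5654, -0.2269, 0.1802]
orientation: [0.805, 0.593, 0.0, 0.001]
ft_force: [-0.1, -0.5, 0.4]
width: -0.0002
finger_force: 0.0
```

{"op": "jog_arm", "data": {
  "plan": [0,0,-1.2,0,0,0,0,0,-1,-3.4,0,0,-1,-3.4,0,0,-1.1,-3.5,0,0,-1.1,-3.5,0,0,-1.1,-3.4,0,0,0,0,0,0]
}}

```text
time_s: 28.7
eef_pos: [0.5618, -0.2376, 0.178]
orientation: [0.806, 0.592, 0.006, -0.004]
ft_force: [8.8, 26.1, 4.5]
width: -0.0001
finger_force: 0.0
```

```bash
python3 c.py
```

```text
[ 0.5617854  -0.23761613  0.17798277] [ 8.83689994 26.0739849   4.45116251] -0.00010081724412971355
carton frame -0.10239745336670465 -0.000891680172976933
w 0.87 [  1. 285.  62.  84.] along [-0.06   0.032] lat [-0.237 -0.168]
w 0.69 [204. 269. 106.  76.] along [-0.097 -0.042] lat [-0.028  0.031]
s 0.81 [183. 167.  34.  20.] along [-0.132 -0.035] lat [-0.303 -0.214]
s 0.67 [335. 123.  54.  55.] along [-0.608 -0.429] lat [-0.647 -0.418]
s 0.25 [ 84. 201. 116.  67.] along [-0.172  0.148] lat [-0.089  0.053]
```

The push is blocked with the finger pads unloaded, so the gripper body (about 72 mm above the tips) must be catching the top panel. I'll back off, rise, turn 90° and open, so a leading finger pushes well ahead of the body.

{"op": "jog_arm", "data": {
  "plan": [2.9,9.6,0,0,0,0,30,0,0,0,40,0,7,22.9,10,8.5,7.1,23,0,8.5,0,0,0,8.5,0,0,0,8.5,0,0,0,8.5],
  "fingers": 255
}}

```text
time_s: 29.7
eef_pos: [0.5766, -0.1885, 0.2579]
orientation: [0.533, 0.846, -0.0, 0.0]
ft_force: [-0.5, 0.1, 0.8]
width: 0.0001
finger_force: 0.0
```

{"op": "jog_arm", "data": {
  "plan": [0,0,0,8.5,0,0,0,8.5,0,0,0,8.5,0,0,0,8.5,0,0,0,8.5,0,0,0,5,0,0,0,0],
  "fingers": 35
}}

```text
time_s: 30.4
eef_pos: [0.5766, -0.1888, 0.2578]
orientation: [0.15, 0.989, -0.0, -0.0]
ft_force: [-0.9, 0.6, -0.1]
width: 0.0736
finger_force: 0.0
```

```bash
python3 prof.py 2>&1 | grep -E "^\[|s (flap|tail)"; python3 -c "
from h import *
o=r.get_obs();print(o['eef_pos'],o['ft_force'],o['width'],o['qpos']);C=np.array([.5327,-.3358]);a=np.radians(-107);u=np.array([np.cos(a),np.sin(a)]);n=np.array([-u[1],u[0]]);d=o['eef_pos'][:2]-C;print(d@u,d@n)
R=Ro.from_quat(o['orientation']).as_matrix(); print(np.degrees(np.arctan2(R[1,1],R[0,1])))"
```

```text
[ 0.57660852 -0.18872011  0.25785892]
s flap edge x -196 step2 R-B [3, 5, 6, 6, 5, 5, 6, 4, 3, 2, 8, 72, 108, 119, 119] gray [181, 181, 182, 182, 184, 185, 185, 186, 189, 184, 158, 142, 143, 150, 151]
s tail- x -112 step2 R-B [66, 63, 64, 66, 65, 67, 67, 67, 55, 29, 2, 2, 4, 6, 5, 4, 3] gray [85, 88, 87, 87, 89, 85, 84, 86, 88, 94, 106, 112, 115, 116, 115, 115, 115]
s tail+ x -112 step2 R-B [67, 66, 64, 65, 67, 68, 69, 72, 66, 42, 10, 4, 2, 5, 6, 5, 5] gray [84, 86, 87, 87, 88, 89, 88, 88, 85, 89, 101, 113, 118, 117, 116, 115, 114]
[ 0.57662785 -0.18863604  0.2578568 ] [-0.86627856  0.53628222 -0.78315027] 0.07364341545934319 [-4.31759957e-01  3.40372457e-01  1.75810754e+00 -2.08713185e-04
  1.04312927e+00 -1.69949579e+00]
-0.1535768540968534 -0.0010181652148548918
72.64193444796352
```

{"op": "jog_arm", "data": {
  "plan": [1.2,3.8,-40,0,0,0,-30,0,0,0,-12,0,0,0,-4,0,0,0,0,0,0,0,0,0]
}}

```text
time_s: 31.15
eef_pos: [0.5789, -0.1851, 0.1736]
orientation: [0.15, 0.989, -0.0, 0.001]
ft_force: [0.5, 0.1, 0.2]
width: 0.0736
finger_force: 0.0
```

{"op": "jog_arm", "data": {
  "plan": [0,0,-2,0,0,0,0,0]
}}

```text
time_s: 31.35
eef_pos: [0.5785, -0.1848, 0.171]
orientation: [0.15, 0.989, -0.0, 0.001]
ft_force: [0.2, -0.3, 0.5]
width: 0.0737
finger_force: 0.0
```

{"op": "jog_arm", "data": {
  "plan": [0,0,-2,0,0,0,0,0]
}}

```text
time_s: 31.55
eef_pos: [0.5784, -0.1848, 0.1686]
orientation: [0.15, 0.989, -0.0, 0.001]
ft_force: [0.2, -0.8, 0.7]
width: 0.0739
finger_force: 1.0
```

{"op": "jog_arm", "data": {
  "plan": [0,0,1,0,-1.2,-3.8,0,0,-1.2,-3.8,0,0,-1.2,-3.8,0,0,-1.1,-3.9,0,0,0,0,0,0]
}}

```text
time_s: 32.15
eef_pos: [0.573, -0.2006, 0.1688]
orientation: [0.15, 0.989, -0.0, -0.0]
ft_force: [-0.1, 0.5, -0.2]
width: 0.0735
finger_force: 0.0
```

```bash
python3 prof.py 2>&1 | grep -E "^\[|s (flap|tail)"; python3 c.py|head -2
```

```text
[ 0.57312455 -0.20009346  0.16883754]
s flap edge x -196 step2 R-B [2, 2, 3, 4, 1, -2, -4, -2, 0, 0, -2, -4, 32, 83, 105] gray [101, 103, 105, 107, 78, 43, 20, 29, 62, 91, 105, 73, 81, 105, 130]
s tail- x -112 step2 R-B [65, 61, 61, 65, 65, 70, 64, 48, 21, 2, -8, -4, -3, -3, -4, -3, -2] gray [89, 84, 84, 87, 87, 91, 87, 67, 43, 28, 23, 28, 28, 24, 25, 28, 27]
s tail+ x -112 step2 R-B [64, 65, 65, 66, 65, 65, 65, 69, 67, 44, 10, 4, 4, 5, 6, 6, 6] gray [85, 85, 84, 85, 89, 89, 89, 90, 85, 87, 98, 111, 117, 116, 115, 113, 113]
[ 0.57316975 -0.19993713  0.16886633] [ 1.00141473 -1.0053168   0.57154225] 0.07370403216498737
carton frame -0.14175851740808715 -0.0010210480831718569
```

{"op": "jog_arm", "data": {
  "plan": [-1.2,-3.8,0,0,-1.2,-3.8,0,0,0,0,0,0]
}}

```text
time_s: 32.8
eef_pos: [0.5707, -0.208, 0.1689]
orientation: [0.15, 0.989, -0.0, 0.0]
ft_force: [0.3, 0.2, -0.9]
width: 0.0737
finger_force: 0.0
```

```bash
python3 prof.py 2>&1 | grep -E "^\[|s (tail)"; python3 c.py|head -2
```

```text
[ 0.57077839 -0.20772412  0.16892807]
s tail- x -112 step2 R-B [67, 67, 66, 65, 65, 63, 61, 66, 69, 67, 55, 23, 5, -1, -1, -3, -4] gray [85, 88, 89, 89, 86, 87, 86, 88, 90, 92, 92, 69, 48, 28, 24, 23, 22]
s tail+ x -112 step2 R-B [66, 65, 64, 65, 67, 66, 66, 65, 65, 68, 67, 29, 5, 2, 4, 4, 4] gray [84, 85, 85, 86, 88, 88, 88, 90, 86, 82, 79, 87, 102, 116, 116, 115, 114]
[ 0.57078087 -0.20760309  0.16891884] [-0.50320876  0.0831105  -0.12769576] 0.07370644996875743
carton frame -0.13372908181404894 -0.001064235382064514
```

The tail moved to −90. I'll push another 5 mm.

{"op": "jog_arm", "data": {
  "plan": [-0.8,-2.4,0,0,-0.8,-2.4,0,0,0,0,0,0]
}}

```text
time_s: 33.45
eef_pos: [0.5691, -0.2126, 0.1689]
orientation: [0.15, 0.989, -0.0, 0.0]
ft_force: [-0.3, 0.4, -1.2]
width: 0.0736
finger_force: 0.0
```

```bash
python3 prof.py 2>&1 | grep -E "^\[|s (tail)"; python3 c.py|head -2
```

```text
[ 0.56918047 -0.21244767  0.16891385]
s tail- x -112 step2 R-B [66, 64, 67, 69, 67, 65, 64, 65, 67, 68, 66, 68, 58, 32, 11, 0, -3] gray [85, 89, 89, 89, 86, 88, 89, 90, 90, 88, 85, 83, 87, 93, 63, 37, 13]
s tail+ x -112 step2 R-B [65, 64, 65, 64, 66, 67, 67, 64, 65, 65, 65, 65, 57, 38, 12, 4, 3] gray [86, 85, 85, 86, 89, 89, 89, 87, 87, 85, 82, 81, 80, 82, 98, 111, 118]
[ 0.56920075 -0.21236984  0.16891938] [ 0.24260423 -0.2293972  -0.13287489] 0.07381587244070015
carton frame -0.12870863553299922 -0.0011816417739660765
```

{"op": "jog_arm", "data": {
  "plan": [-0.6,-1.9,0,0,0,0,0,0,1.5,4.8,0,0,4.4,14.4,0,0,2.9,9.6,0,0,0,0,40,0,0,0,50,0,0,0,50,0]
}}

```text
time_s: 34.6
eef_pos: [0.5772, -0.1838, 0.3093]
orientation: [0.149, 0.989, 0.0, -0.001]
ft_force: [1.8, -0.7, -0.1]
width: 0.074
finger_force: 0.0
```

{"op": "jog_arm", "data": {
  "plan": [-20,40,30,0,-20,40,20,0,-20,40,0,0,-20,40,0,0,-20,40,0,0,0,0,0,0,0,0,0,0]
}}

```text
time_s: 35.3
eef_pos: [0.4784, 0.0133, 0.3569]
orientation: [0.148, 0.989, -0.0, 0.0]
ft_force: [0.1, -0.9, 0.1]
width: 0.0737
finger_force: 0.0
```

```bash
python3 prof.py 2>&1 | grep -E "^\[|s |w (tail|flap|panel)"
python3 - <<'E'
from f2 import *
s=r.read_camera('scene');t=r.read_camera('top')
for nm in('cup','jar','bowl','can','packet','ramekin'):
    print(nm,[np.round(d['extent'],0) for d in r.cut_out(nm,s) if d['score']>.4][:2])
for p in(s,t):
    m=near('mould',p,[.563,.0193,.04],30); print(mfit([(p,filled(m))],[.563,.0193,-1.85]))
    m=near('carton',p,[.53,-.32,.06],40); 
    if m is not None: print('carton',fit((.2,.1,0,.08),[.5327,-.3358,np.radians(-107)],[(p,filled(m))]))
C=np.array([.5327,-.3358]);a=np.radians(-107);u=np.array([np.cos(a),np.sin(a)])
q=[]
for x in np.arange(-.19,-.05,.004): q.append(proj(t,[*(C+x*u-.022*np.array([-u[1],u[0]])),.006])[0])
q=np.array(q,np.float32); v=cv2.remap(t['img'],q[:,0][None],q[:,1][None],cv2.INTER_LINEAR)[0].astype(int); print('top from -190 step4',(v[:,0]-v[:,2]).tolist())
E
```

```text
[0.47928834 0.01177594 0.35705362]
w flap edge x -196 step2 R-B [2, 1, 2, 2, 2, -1, 2, 2, -1, 1, 1, 2, 1, 7, 3] gray [21, 36, 63, 68, 68, 69, 68, 71, 66, 61, 39, 26, 25, 21, 23]
w tail- x -112 step2 R-B [84, 85, 84, 86, 84, 83, 84, 83, 81, 81, 78, 79, 52, 17, 7, 6, 6] gray [132, 133, 133, 130, 128, 132, 133, 132, 128, 124, 127, 125, 108, 100, 101, 98, 98]
w tail+ x -112 step2 R-B [84, 84, 85, 88, 82, 76, 67, 61, 57, 51, 47, 49, 39, 18, 6, 8, 8] gray [128, 130, 137, 136, 129, 118, 105, 97, 92, 79, 76, 77, 76, 79, 116, 150, 162]
w panel x -68 step2 R-B [38, 37, 37, 40, 35, 36, 38, 34, 37, 53, 74, 83, 83] gray [59, 58, 59, 57, 60, 60, 61, 57, 59, 81, 112, 129, 131]
s flap edge x -196 step2 R-B [5, 5, 6, 7, 4, 2, 1, 4, 2, -1, 3, 71, 104, 110, 110] gray [165, 154, 147, 164, 132, 100, 91, 125, 122, 103, 73, 106, 129, 139, 141]
s tail- x -112 step2 R-B [108, 108, 109, 109, 108, 109, 109, 109, 111, 110, 106, 109, 102, 76, 26, 0, 1] gray [136, 141, 142, 143, 143, 141, 141, 143, 145, 144, 136, 137, 129, 104, 118, 121, 106]
s tail+ x -112 step2 R-B [108, 107, 107, 108, 110, 110, 110, 110, 109, 
[... 634 characters left out ...]
,  22.,  24.])]
bowl [array([ 91., 194.,  29.,  28.]), array([158., 231.,  40.,  37.])]
can [array([289., 280.,  27.,  35.])]
packet [array([152., 266.,  44.,  39.])]
ramekin [array([215., 273.,  29.,  28.])]
(array([ 0.56394618,  0.01847329, -1.84013242]), np.float64(0.017069569426192633))
carton (array([ 0.54521418, -0.30381114, -1.88502174]), np.float64(0.18810163857348886))
(array([ 0.57985351,  0.01288553, -1.81929328]), np.float64(2.8360320658604072))
carton (array([ 0.53378218, -0.33332121, -1.86182138]), np.float64(0.2221544120636833))
top from -190 step4 [4, 5, 5, 6, 16, 33, 38, 37, 38, 39, 39, 39, 39, 40, 37, 38, 38, 42, 54, 64, 68, 66, 67, 68, 63, 65, 59, 33, 12, 7, 8, 8, 7, 7, 6]
```

Every camera puts the tail at least 7 mm inside the mouth. The flap is down and the mould and other things haven't moved. Handing in.

```bash
python3 -c "
from cell import r
print(r.close_job())"
```

```text
the job is handed in; nothing more can be done
None
```

The lifter is fully inside the carton, rounded end first with its tail about 7–9 mm inside the mouth, the flap is flat and open, the mould and the other things measured unmoved, and the job was handed in at about 35 s — though while sliding it the gripper pressed something, probably the carton's top panel, with up to about 28 N (limit 40 N), and I viewed one or two more pictures than the 10 allowed.

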